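Balance the biscuit peel on the ridge block

ROBOT

A 6-joint arm with a two-finger parallel gripper is mounted at the origin on the work surface. World frame = base frame: x ahead of the robot, y to its left, z up, the work surface at z = 0. Lengths are in mm, angles in rad, forces in N, time in s.
With the tool pointing down it reaches from about 350 to 975 mm from the base axis. Payload 7.1 kg.
Tool frame: the origin (TCP) lies between the finger pads; the fingertips stand 8 mm ahead of it and the grasp point (between the pads) lies 11 mm behind it; x points along the fingers, y is the direction in which the jaws open and shut, and the axes are right-handed (so a half turn about x gives the same grasp; the last joint's range is limited). The gripper opens to 88 mm and grips with 3 to 60 N. Pads are 20 mm wide; open, the fingers measure 115 mm over their backs; the gripper's body (75 mm by 178 mm) begins 61 mm behind the grasp point.
Start: joints at [-1.306, 0.423, 1.63, -0, 1.089, -0.019], TCP at [175.022, -599.977, 230.675] pointing down, gripper open.
Joint ranges: [-3, 3], [-0.9, 2.11], [0.09, 2.58], [-1.31, 4.45], [0.11, 2.69], [-2.54, 2.54]. Speed limits (rad/s): [2.39, 2.39, 3.01, 3.14, 3.14, 3.14].

INTERFACE

Orientations are given as a rotation vector (axis times angle).
In Python, from workcell import ctrl gives the robot as it stands.
- The arm moves only by the tool apply_moves, never from a script. Its argument "increments" is a list of rows, each an object with "gripper": the opening in per cent of the stroke, from 0 (shut) to 100 (fully open); "delta_pos": the shift along the tool's x, y, z in cm, a list of three; "dr": the turn, a rotation vector about the tool's x, y, z in rad, a list of three. In form: [{"gripper": gripper, "delta_pos": [dx, dy, dz], "dr": [ax, ay, az]}, ...]. A call has exactly 5 rows; each row shifts and turns the commanded pose from where the row before left it, along the tool's axes as they then stand; what a row does not reach is not made up. A row lasts 1/12 s, in which the tool goes at most 41.7 mm and 7.16 degrees, less where a joint would pass 70% of its speed; a pose out of reach is approached as far as the arm can. A call with a gripper value outside its range is refused whole. The fingers move at their own pace and stop on an object; the grip force is fixed at half the most. Time passes only in rows, so rows that do not move let the fingers close, or fill a call up. It gives the time, the measured TCP pose, the force and the opening at its end, in the units of the state.
- ctrl.get_obs(): the state, without advancing time (a new reading comes with each control period).
- ctrl.get_image(name): name is "scene" or "top"; returns a dict with "img" (384x512x3 uint8, red, green, blue), "range_z" (384x512 float32, mm along the optical axis (not along the pixel's ray), 0 where there is no reading), "mtx" (3x3 intrinsics, pixels), "rvec" (rotation vector, rad) and "tvec" (3), from world to camera coordinates, as OpenCV has them. Camera axes: x right, y down, z forward; pixel columns grow to the right and rows downward; lengths in mm; the calibration is good to about 2 mm. A picture is of the moment at which its call begins.
- ctrl.close_job(): hands the job in, once; it reports no verdict.
The state is a dict: "t": time; "qpos": joint angles; "qvel": joint speeds; "joint_torque": joint torques, N m; "ee_pos": TCP position; "orientation": TCP orientation; "ft_force": force on the tool from outside, world axes, zero at the start; "moment": the same for the moment, N m; "width": finger opening in mm.
Only numpy, scipy, OpenCV 4.12 (cv2) and the standard library are available. Lean on these libraries where they do the work, as an engineer would, in place of code of your own. Each camera call takes 0.05 s, during which the arm holds its last target. There are 200 camera calls.

TASK

I want to mark the balance point of the little wooden biscuit peel, the long-handled one with the wide flat blade. Lay it right side up across the top of the white ridge block, square to the ridge, so that it balances level on the ridge alone with both ends in the air, and let go. Leave the plain straight batten where it lies.

Things in the scene. Friction and masses are not known exactly. Their poses are not given: they have to be found in the camera images.
- peel: loose light-wood peel, 100 to 175 g, lying flat: straight handle 200 long x 26 wide x 18 mm thick, rectangular blade 110 x 90 x 10 mm, flush underneath. Origin: its balance point (centre of mass), on the underside's centre line, 20 mm behind the shoulder where the blade begins, not at mid-length. x along it to the blade, z up. Grip the handle 30 mm or more behind it
- ridge: white plastic ridge block fixed to the bench: a base 100 x 110 x 10 mm carrying a straight ridge with sloping flanks and a flat, level crest 30 mm wide and 100 mm long, 50 mm above the bench. Origin: on the bench under the middle of the crest. y runs along the ridge, x across it (the peel lies along x, either way round), z up
- batten: loose plain straight light-wood batten, 300 x 26 x 18 mm, no blade, lying flat on the bench; not to be moved. Origin: middle of the underside, x along it, z up
Not all that is in view belongs to the job. What is shaped like the ridge but red or yellow is not meant.

How it is judged (in metres and radians):
At the end, for the whole second after the job is handed in: The peel rests on the crest, released, still but for a slight rocking, right side up, level within 8 deg, its balance point within 20 mm of the crest's centre line and 55 mm of its middle along it, within 17 deg of square to the ridge; the batten is within 30 mm of its start (angle between peel's own z axis and vertical below 0.14 rad and x of peel in the frame of ridge between -0.02 and 0.02 m and y of peel in the frame of ridge between -0.055 and 0.055 m and z of peel in the frame of ridge between 0.045 and 0.056 m and angle between the x axis of peel and the x axis of ridge, either way round below 0.3 rad and linear speed of peel below 0.05 m/s and angular speed of peel below 0.5 rad/s and distance of batten from where it was at the start of the episode below 0.03 m); the robot touches nothing.
It fails at once if the straight batten is moved by more than 30 mm (distance of batten from where it was at the start of the episode above 0.03 m).
It also fails if it takes over 38 s, if anything falls off the work surface, if the arm or the gripper's body presses on something with over 40 N, if the wrist force passes 120 N, or if a joint passes its speed limit or range.

## Working session

There is one attempt and no reset: what is moved stays moved. The work goes in short steps, Python scripts to look and compute and a tool call to move; the robot and the scene stay as the last step left them, time stands still between calls to the robot, and variables do not carry over. Pictures are saved under pics/ and viewed, about 8 in all and at most 12, crops included, and the job is handed in when it is done.

Besides the shell and the picture viewer there is one more tool, called after "Call:" as a command line: name --argument value ..., lists and objects as JSON in quotes. apply_moves: Moves the arm, as the interface text tells. Its arguments: {"type":"object","properties":{"increments":{"type":"array","items":{"type":"object","properties":{"gripper":{"type":"number"},"delta_pos":{"type":"array","items":{"type":"number"}},"dr":{"type":"array","items":{"type":"number"}}}}}},"required":["increments"]}

```bash
mkdir -p pics; cat > h.py <<'E'
from workcell import ctrl
import numpy as np, cv2
from scipy.spatial.transform import Rotation as R
def grab(n,f=None):
    d=ctrl.get_image(n)
    if f: cv2.imwrite('pics/'+f,d['img'][:,:,::-1])
    return d
def cloud(d):
    z=d['range_z'].astype(float); v,u=np.indices(z.shape); K=np.array(d['mtx'])
    c=np.stack([(u-K[0,2])/K[0,0]*z,(v-K[1,2])/K[1,1]*z,z],-1)
    M=R.from_rotvec(np.ravel(d['rvec'])).as_matrix()
    w=(c-np.ravel(d['tvec']))@M; w[z==0]=np.nan
    return w
E
python3 - <<'E'
from h import *
a=grab('top','a.png'); b=grab('scene','b.png')
np.savez('s0.npz',ti=a['img'],tw=cloud(a),si=b['img'],sw=cloud(b))
o=ctrl.get_obs(); print(o['t'],o['ee_pos'],o['orientation'],o['width'])
print(R.from_rotvec(o['orientation']).as_matrix().round(3))
E
```

```text
0.1 [ 174.91343177 -599.53125027  230.00211691] [ 2.06963806  0.29706885 -2.06998719] 87.63660176996447
[[-0.     0.28  -0.96 ]
 [ 0.001 -0.96  -0.28 ]
 [-1.    -0.001 -0.   ]]
```

View pics/a.png

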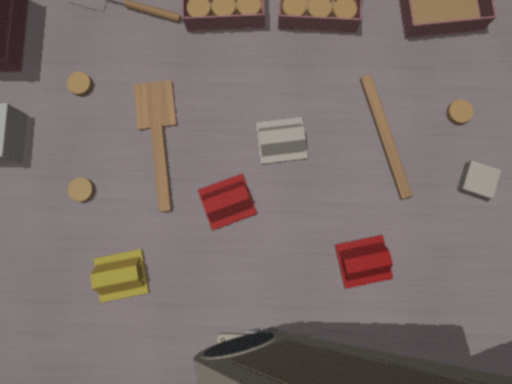

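View pics/b.png

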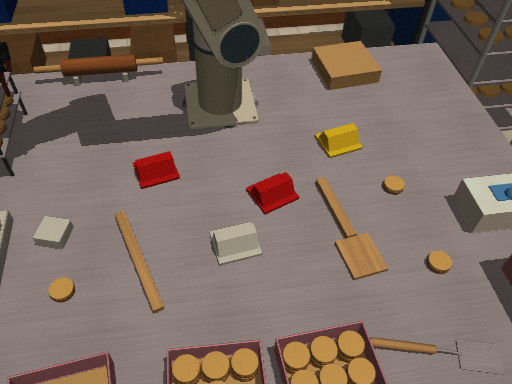

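The top view shows the peel with its blade at (155,105) and handle end at (166,210), the white ridge at (282,140) and the batten at (385,135). Red and yellow blocks are decoys. The scene view agrees. Next I measure them.

```bash
python3 - <<'E'
from h import *
s=np.load('s0.npz'); I=s['ti']; W=s['tw']
hsv=cv2.cvtColor(I,cv2.COLOR_RGB2HSV)
def comp(m,seed):
    n,l,st,c=cv2.connectedComponentsWithStats(m.astype(np.uint8)); return l==l[seed[1],seed[0]]
wood=(hsv[...,1]>90)&(hsv[...,0]>5)&(hsv[...,0]<25)
for nm,seed in (('peel',(160,165)),('batten',(385,135))):
    m=comp(wood,seed); p=W[m]; p=p[~np.isnan(p).any(1)]
    r=cv2.minAreaRect(p[:,:2].astype(np.float32)); print(nm,len(p),np.percentile(p[:,2],[5,25,50,75,95]).round(1),'rect',r)
    if nm=='peel':
        c=p[:,:2].mean(0); ax=np.linalg.svd(p[:,:2]-c,full_matrices=False)[2][0]
        for _ in range(3):   # handle axis fit
            t=(p[:,:2]-c)@ax
            wd=np.array([np.abs((p[:,:2]-c)@[-ax[1],ax[0]])]).ravel()
            break
        end_wide=1 if wd[t>0].mean()>wd[t<0].mean() else -1; ax=ax*end_wide; t=(p[:,:2]-c)@ax
        h=p[t<np.percentile(t,1)+175,:2] if False else p[(t<t.min()+170),:2]
        l=cv2.fitLine(h.astype(np.float32),cv2.DIST_L2,0,.01,.01).ravel(); d=l[:2]*np.sign(l[:2]@ax)
        t=(p[:,:2]-l[2:])@d; w=(p[:,:2]-l[2:])@[-d[1],d[0]]
        print('axis',d,'ang',np.arctan2(d[1],d[0]),'t',t.min(),t.max(),'len',np.ptp(t))
        sh=t[np.abs(w)>22].min(); print('shoulder from tail',sh-t.min(),'blade w',np.ptp(w),'handle w',np.ptp(w[t<sh-5]))
        end=l[2:]+d*t.min(); print('tail',end,'com(tail+180)',end+180*d,'com(tip-130)',l[2:]+d*(t.max()-130),'com(sh-20)',l[2:]+d*(sh-20))
        for a in range(0,310,30): q=p[(t-t.min()>a)&(t-t.min()<a+30)]; print(a,np.median(q[:,2]).round(1),end=';')
        print()
x=np.arange(512)[None];y=np.arange(384)[:,None]
win=(abs(x-282)<40)&(abs(y-140)<35)
for nm,zl,zh in (('base',6,60),('crest',46,56)):
    m=win&(hsv[...,1]<50)&(W[...,2]>zl)&(W[...,2]<zh); p=W[m]
    print(nm,len(p),np.median(p[:,2]),cv2.minAreaRect(p[:,:2].astype(np.float32)))
S=s['sw']; hs=cv2.cvtColor(s['si'],cv2.COLOR_RGB2HSV)
win=(abs(x-236)<35)&(abs(y-240)<30); m=win&(S[...,2]>46)&(S[...,2]<56); p=S[m]
print('scene crest',len(p),np.median(p[:,2]),cv2.minAreaRect(p[:,:2].astype(np.float32)))
E
```

```text
peel 2508 [ 7.6  9.5 11.4 17.  19.8] rect ((527.7640380859375, 256.29241943359375), (306.98651123046875, 87.46883392333984), 8.89006233215332)
axis [0.98808277 0.15392362] ang 0.15453799166793658 t -84.07585292034013 222.91047472359855 len 306.9863276439387
shoulder from tail 199.54200050374484 blade w 87.50992174897979 handle w 24.137141268442285
tail [376.16654665 232.2410985 ] com(tail+180) [554.02144462 259.94734935] com(tip-130) [551.0436869 259.483474 ] com(sh-20) [553.56890321 259.87685241]
0 18.0;30 17.9;60 18.0;90 17.7;120 17.7;150 18.1;180 11.4;210 10.0;240 10.0;270 10.2;300 10.1;
batten 1288 [15.6 17.3 18.5 19.6 21.1] rect ((559.2433471679688, -265.3189392089844), (294.71856689453125, 25.186399459838867), 17.901060104370117)
base 1991 26.468695297869036 ((544.8997802734375, -11.785758972167969), (100.70108032226562, 139.49969482421875), 7.9669647216796875)
crest 663 50.03619251885713 ((546.665283203125, -26.27111053466797), (35.57919692993164, 99.80487823486328), 8.32683277130127)
scene crest 475 50.017700166757415 ((548.1376953125, -23.896617889404297), (37.698116302490234, 100.2959213256836), 7.536205291748047)
```

Sizes, heights and both ridge views agree. The peel is at 0.1545 rad with its centre of mass at about (553,259.7). The ridge is at 0.14 rad with its crest centre at (547,-25). I'll grip 40 mm behind the centre of mass, at (513,253.5).

Call:
apply_moves --increments '[{"gripper": 100, "delta_pos": [0, 0, -3], "dr": [0.026, 0, 0]}, {"gripper": 100, "delta_pos": [0, 0, -3], "dr": [0.026, 0, 0]}, {"gripper": 100, "delta_pos": [0, 0, -3], "dr": [0.026, 0, 0]}, {"gripper": 100, "delta_pos": [0, 0, -3], "dr": [0.026, 0, 0]}, {"gripper": 100, "delta_pos": [0, 0, -3], "dr": [0.026, 0, 0]}]'

```text
t: 0.52
ee_pos: [322.0, -564.7, 230.3]
orientation: [2.142, 0.164, -2.143]
ft_force: [-0.0, -0.8, -0.3]
width: 87.8
```

Call:
apply_moves --increments '[{"gripper": 100, "delta_pos": [0, -3.1, -1.26], "dr": [0, 0, 0]}, {"gripper": 100, "delta_pos": [0, -3.1, -1.26], "dr": [0, 0, 0]}, {"gripper": 100, "delta_pos": [0, -3.1, -1.26], "dr": [0, 0, 0]}, {"gripper": 100, "delta_pos": [0, -3.1, -1.26], "dr": [0, 0, 0]}, {"gripper": 100, "delta_pos": [0, -3.1, -1.26], "dr": [0, 0, 0]}]'

```text
t: 0.93
ee_pos: [359.4, -400.9, 230.2]
orientation: [2.141, 0.166, -2.142]
ft_force: [0.4, 0.3, -0.3]
width: 87.7
```

Call:
apply_moves --increments '[{"gripper": 100, "delta_pos": [0, -3.1, -1.26], "dr": [0, 0, 0]}, {"gripper": 100, "delta_pos": [0, -3.1, -1.26], "dr": [0, 0, 0]}, {"gripper": 100, "delta_pos": [0, -3.1, -1.26], "dr": [0, 0, 0]}, {"gripper": 100, "delta_pos": [0, -3.1, -1.26], "dr": [0, 0, 0]}, {"gripper": 100, "delta_pos": [0, -3.1, -1.26], "dr": [0, 0, 0]}]'

```text
t: 1.35
ee_pos: [397.8, -238.2, 230.5]
orientation: [2.141, 0.165, -2.142]
ft_force: [0.8, 0.2, -0.1]
width: 88.0
```

Call:
apply_moves --increments '[{"gripper": 100, "delta_pos": [0, -3.1, -1.26], "dr": [0, 0, 0]}, {"gripper": 100, "delta_pos": [0, -3.1, -1.26], "dr": [0, 0, 0]}, {"gripper": 100, "delta_pos": [0, -3.1, -1.26], "dr": [0, 0, 0]}, {"gripper": 100, "delta_pos": [0, -3.1, -1.26], "dr": [0, 0, 0]}, {"gripper": 100, "delta_pos": [0, -3.1, -1.26], "dr": [0, 0, 0]}]'

```text
t: 1.77
ee_pos: [436.3, -75.4, 230.6]
orientation: [2.141, 0.165, -2.142]
ft_force: [1.1, -0.8, 0.1]
width: 88.0
```

Call:
apply_moves --increments '[{"gripper": 100, "delta_pos": [0, -3.1, -1.26], "dr": [0, 0, 0]}, {"gripper": 100, "delta_pos": [0, -3.1, -1.26], "dr": [0, 0, 0]}, {"gripper": 100, "delta_pos": [0, -3.1, -1.26], "dr": [0, 0, 0]}, {"gripper": 100, "delta_pos": [0, -3.1, -1.26], "dr": [0, 0, 0]}, {"gripper": 100, "delta_pos": [0, -3.1, -1.26], "dr": [0, 0, 0]}]'

```text
t: 2.18
ee_pos: [474.8, 87.4, 230.5]
orientation: [2.141, 0.165, -2.142]
ft_force: [0.8, -0.4, -0.4]
width: 87.8
```

Call:
apply_moves --increments '[{"gripper": 100, "delta_pos": [2, -3.1, -1.26], "dr": [0, 0, 0]}, {"gripper": 100, "delta_pos": [2, -3.1, -1.26], "dr": [0, 0, 0]}, {"gripper": 100, "delta_pos": [2, -3.1, -1.26], "dr": [0, 0, 0]}, {"gripper": 100, "delta_pos": [2, -3.1, -1.26], "dr": [0, 0, 0]}, {"gripper": 100, "delta_pos": [2, -3.1, -1.26], "dr": [0, 0, 0]}]'

```text
t: 2.6
ee_pos: [513.3, 250.2, 129.4]
orientation: [2.141, 0.165, -2.142]
ft_force: [-0.0, 0.2, -1.0]
width: 88.0
```

Call:
apply_moves --increments '[{"gripper": 100, "delta_pos": [2, 0, 0], "dr": [0, 0, 0]}, {"gripper": 100, "delta_pos": [2, 0, 0], "dr": [0, 0, 0]}, {"gripper": 100, "delta_pos": [2, 0, 0], "dr": [0, 0, 0]}, {"gripper": 100, "delta_pos": [0, 0, 0], "dr": [0, 0, 0]}, {"gripper": 100, "delta_pos": [0, 0, 0], "dr": [0, 0, 0]}]'

```text
t: 3.02
ee_pos: [512.5, 248.2, 69.7]
orientation: [2.138, 0.164, -2.144]
ft_force: [0.2, 0.5, -0.0]
width: 87.7
```

```bash
python3 - <<'E'
from h import *
o=ctrl.get_obs(); p=np.array(o['ee_pos']); M=R.from_rotvec(o['orientation']).as_matrix()
print(o['t'],p,M.round(3)); print('to go, tool axes cm',(M.T@(np.array([513,253.5,12])-p)/10).round(2))
E
```

```text
3.0167 [512.54988428 248.17363903  69.72179605] [[-0.003  0.153 -0.988]
 [-0.001 -0.988 -0.153]
 [-1.     0.001  0.003]]
to go, tool axes cm [ 5.77 -0.52 -0.14]
```

Call:
apply_moves --increments '[{"gripper": 100, "delta_pos": [1.5, -0.5, -0.1], "dr": [0, 0, 0]}, {"gripper": 100, "delta_pos": [1.5, 0, 0], "dr": [0, 0, 0]}, {"gripper": 100, "delta_pos": [1.5, 0, 0], "dr": [0, 0, 0]}, {"gripper": 100, "delta_pos": [1.0, 0, 0], "dr": [0, 0, 0]}, {"gripper": 100, "delta_pos": [0.4, 0, 0], "dr": [0, 0, 0]}]'

```text
t: 3.43
ee_pos: [513.8, 253.5, 11.6]
orientation: [2.141, 0.165, -2.142]
ft_force: [-0.1, 0.1, -0.4]
width: 87.7
```

Call:
apply_moves --increments '[{"gripper": 20, "delta_pos": [0, 0, 0], "dr": [0, 0, 0]}, {"gripper": 10, "delta_pos": [0, 0, 0], "dr": [0, 0, 0]}, {"gripper": 10, "delta_pos": [0, 0, 0], "dr": [0, 0, 0]}, {"gripper": 10, "delta_pos": [0, 0, 0], "dr": [0, 0, 0]}, {"gripper": 10, "delta_pos": [0, 0, 0], "dr": [0, 0, 0]}]'

```text
t: 3.85
ee_pos: [514.1, 253.8, 12.4]
orientation: [2.143, 0.165, -2.141]
ft_force: [0.6, 0.2, -0.1]
width: 58.0
```

Call:
apply_moves --increments '[{"gripper": 10, "delta_pos": [0, 0, 0], "dr": [0, 0, 0]}, {"gripper": 10, "delta_pos": [0, 0, 0], "dr": [0, 0, 0]}, {"gripper": 10, "delta_pos": [0, 0, 0], "dr": [0, 0, 0]}, {"gripper": 10, "delta_pos": [0, 0, 0], "dr": [0, 0, 0]}, {"gripper": 10, "delta_pos": [0, 0, 0], "dr": [0, 0, 0]}]'

```text
t: 4.27
ee_pos: [513.8, 253.8, 11.7]
orientation: [2.142, 0.165, -2.141]
ft_force: [-0.2, 0.0, 1.4]
width: 25.9
```

Call:
apply_moves --increments '[{"gripper": 10, "delta_pos": [0, 0, 0], "dr": [0, 0, 0]}, {"gripper": 10, "delta_pos": [-0.5, 0, 0], "dr": [0, 0, 0]}, {"gripper": 10, "delta_pos": [-1, 0, 0], "dr": [0, 0, 0]}, {"gripper": 10, "delta_pos": [-1.5, 0, 0], "dr": [0, 0, 0]}, {"gripper": 10, "delta_pos": [-1.5, 0, 0], "dr": [0, 0, 0]}]'

```text
t: 4.68
ee_pos: [513.3, 253.4, 57.4]
orientation: [2.14, 0.164, -2.142]
ft_force: [-0.3, 0.8, -1.4]
width: 25.5
```

Call:
apply_moves --increments '[{"gripper": 10, "delta_pos": [-1.5, 0, 0], "dr": [0, 0, 0]}, {"gripper": 10, "delta_pos": [-1.5, 0, 0], "dr": [0, 0, 0]}, {"gripper": 10, "delta_pos": [-1.5, 0, 0], "dr": [0, 0, 0]}, {"gripper": 10, "delta_pos": [-1, 0, 0], "dr": [0, 0, 0]}, {"gripper": 10, "delta_pos": [-0.5, 0, 0], "dr": [0, 0, 0]}]'

```text
t: 5.1
ee_pos: [514.4, 253.9, 118.7]
orientation: [2.144, 0.166, -2.139]
ft_force: [0.7, 0.7, -1.9]
width: 25.3
```

```bash
cat > hold.py <<'E'
from h import *
import sys
b=grab('scene',sys.argv[1]); W=cloud(b); o=ctrl.get_obs(); p=np.array(o['ee_pos']); M=R.from_rotvec(o['orientation']).as_matrix()
print(o['t'],p,o['width'],o['ft_force'])
hsv=cv2.cvtColor(b['img'],cv2.COLOR_RGB2HSV)
wood=(hsv[...,1]>90)&(hsv[...,0]>5)&(hsv[...,0]<25)
# points in the held frame: a = along the peel (-tool z), s = across (tool y), up
q=W-p; a=-(q@M[:,2]); s=q@M[:,1]; u=q[...,2]
def line(nm,m):
    if m.sum()<15: return print(nm,m.sum())
    f=np.polyfit(a[m],u[m],1); print(nm,m.sum(),'a',a[m].min().round(),a[m].max().round(),'pitch',f[0].round(3),'z at a=40',(p[2]+np.polyval(f,40)).round(1),'s mean',s[m].mean().round(1),'slope s',np.polyfit(a[m],s[m],1)[0].round(3))
ok=wood&(abs(u)<60)&(abs(s)<60)
line('blade',ok&(a>65)&(a<185)); line('tail',ok&(a<-20)&(a>-150)&(abs(s)<20))
E
python3 hold.py c.png
```

```text
5.15 [514.51680715 253.9864333  118.79113622] 25.84402213318047 [ 0.4948341  -0.65496021 -1.70843505]
blade 1634 a 65.0 172.0 pitch -0.008 z at a=40 117.8 s mean 0.7 slope s -0.003
tail 80 a -140.0 -20.0 pitch -0.055 z at a=40 115.6 s mean 2.3 slope s 0.108
```

View pics/c.png

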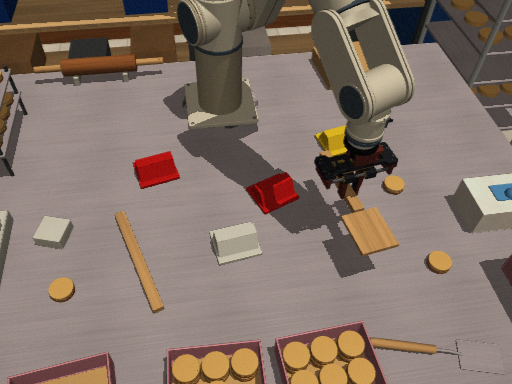

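The scene view shows the peel held level: pitch is -0.008, the underside sits about 11 mm below the TCP, and the blade is at (370,230). The ridge is clear at (237,240). Carry it across at this height.

Call:
apply_moves --increments '[{"gripper": 10, "delta_pos": [0, 1, 0.2], "dr": [0, 0, 0]}, {"gripper": 10, "delta_pos": [0, 2, 0.35], "dr": [0, 0, 0]}, {"gripper": 10, "delta_pos": [0, 2.5, 0.45], "dr": [0, 0, 0]}, {"gripper": 10, "delta_pos": [0, 2.5, 0.45], "dr": [0, 0, 0]}, {"gripper": 10, "delta_pos": [0, 2.5, 0.45], "dr": [0, 0, 0]}]'

```text
t: 5.57
ee_pos: [509.8, 145.2, 115.6]
orientation: [2.138, 0.165, -2.143]
ft_force: [-0.1, 0.6, -0.7]
width: 25.8
```

Call:
apply_moves --increments '[{"gripper": 10, "delta_pos": [0, 2.5, 0.45], "dr": [0, 0, 0]}, {"gripper": 10, "delta_pos": [0, 2.5, 0.45], "dr": [0, 0, 0]}, {"gripper": 10, "delta_pos": [0, 2.5, 0.45], "dr": [0, 0, 0]}, {"gripper": 10, "delta_pos": [0, 2.5, 0.45], "dr": [0, 0, 0]}, {"gripper": 10, "delta_pos": [0, 2.5, 0.45], "dr": [0, 0, 0]}]'

```text
t: 5.98
ee_pos: [506.6, 18.2, 115.7]
orientation: [2.139, 0.165, -2.144]
ft_force: [0.4, -0.1, -1.0]
width: 25.8
```

Call:
apply_moves --increments '[{"gripper": 10, "delta_pos": [0, 2.5, 0.4], "dr": [0, 0, 0]}, {"gripper": 10, "delta_pos": [0, 2, 0.3], "dr": [0, 0, 0]}, {"gripper": 10, "delta_pos": [0, 1, 0.15], "dr": [0, 0, 0]}, {"gripper": 10, "delta_pos": [0, 0, 0], "dr": [0, 0, 0]}, {"gripper": 10, "delta_pos": [0, 0, 0], "dr": [0, 0, 0]}]'

```text
t: 6.4
ee_pos: [507.4, -35.8, 116.2]
orientation: [2.141, 0.164, -2.144]
ft_force: [-0.6, -0.2, -2.5]
width: 26.0
```

```bash
python3 hold.py d.png; python3 - <<'E'
from h import *
o=ctrl.get_obs(); p=np.array(o['ee_pos']); M=R.from_rotvec(o['orientation']).as_matrix()
print('to go, tool axes cm',(M.T@(np.array([507.8,-31,62])-p)/10).round(2))
E
```

```text
6.45 [507.51320674 -35.22495    116.27436081] 25.897363788861256 [-0.16110663 -0.42718156 -0.70437694]
blade 1719 a 65.0 173.0 pitch -0.015 z at a=40 115.4 s mean -0.0 slope s -0.0
tail 55 a -137.0 -20.0 pitch 0.0 z at a=40 122.9 s mean -0.9 slope s -0.15
to go, tool axes cm [ 5.43 -0.41 -0.1 ]
```

View pics/d.png

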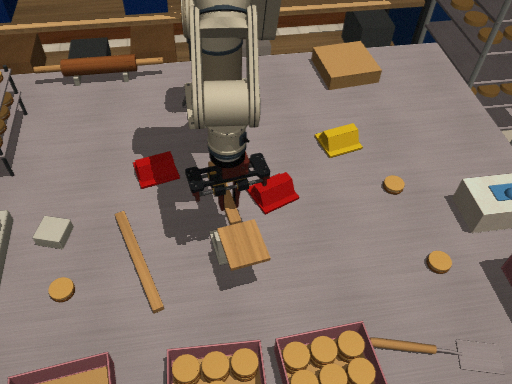

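The scene view shows the blade at (243,244) over the ridge, with the red block at (275,190) clear of the handle. Lower it in two stages.

Call:
apply_moves --increments '[{"gripper": 10, "delta_pos": [0.8, -0.4, -0.1], "dr": [0, 0, 0]}, {"gripper": 10, "delta_pos": [1.2, 0, 0], "dr": [0, 0, 0]}, {"gripper": 10, "delta_pos": [1.2, 0, 0], "dr": [0, 0, 0]}, {"gripper": 10, "delta_pos": [1.0, 0, 0], "dr": [0, 0, 0]}, {"gripper": 10, "delta_pos": [0.6, 0, 0], "dr": [0, 0, 0]}]'

```text
t: 6.87
ee_pos: [507.6, -30.4, 67.2]
orientation: [2.139, 0.167, -2.143]
ft_force: [-0.1, -0.3, -0.8]
width: 25.6
```

Call:
apply_moves --increments '[{"gripper": 10, "delta_pos": [0.2, 0, 0], "dr": [0, 0, 0]}, {"gripper": 10, "delta_pos": [0.1, 0, 0], "dr": [0, 0, 0]}, {"gripper": 10, "delta_pos": [0, 0, 0], "dr": [0, 0, 0]}, {"gripper": 10, "delta_pos": [0, 0, 0], "dr": [0, 0, 0]}, {"gripper": 10, "delta_pos": [0, 0, 0], "dr": [0, 0, 0]}]'

```text
t: 7.28
ee_pos: [508.7, -31.6, 66.2]
orientation: [2.142, 0.165, -2.14]
ft_force: [0.1, -0.1, -0.7]
width: 25.4
```

```bash
python3 hold.py e.png
```

```text
7.3333 [508.68395943 -31.59508786  66.14749909] 25.570376155910004 [ 0.0050466   0.48352076 -1.10568487]
blade 1630 a 65.0 173.0 pitch -0.012 z at a=40 65.3 s mean -0.8 slope s -0.005
tail 50 a -137.0 -21.0 pitch -0.004 z at a=40 72.3 s mean 0.4 slope s -0.182
```

Call:
apply_moves --increments '[{"gripper": 10, "delta_pos": [0.2, 0, 0], "dr": [0, 0, 0]}, {"gripper": 10, "delta_pos": [0.1, 0, 0], "dr": [0, 0, 0]}, {"gripper": 10, "delta_pos": [0, 0, 0], "dr": [0, 0, 0]}, {"gripper": 10, "delta_pos": [0, 0, 0], "dr": [0, 0, 0]}, {"gripper": 10, "delta_pos": [0, 0, 0], "dr": [0, 0, 0]}]'

```text
t: 7.75
ee_pos: [508.3, -31.5, 62.7]
orientation: [2.141, 0.165, -2.141]
ft_force: [-1.0, -0.6, -1.5]
width: 25.7
```

Call:
apply_moves --increments '[{"gripper": 10, "delta_pos": [0.1, 0, 0], "dr": [0, 0, 0]}, {"gripper": 10, "delta_pos": [0, 0, 0], "dr": [0, 0, 0]}, {"gripper": 10, "delta_pos": [0, 0, 0], "dr": [0, 0, 0]}, {"gripper": 10, "delta_pos": [0, 0, 0], "dr": [0, 0, 0]}, {"gripper": 10, "delta_pos": [0, 0, 0], "dr": [0, 0, 0]}]'

```text
t: 8.17
ee_pos: [508.4, -31.6, 61.7]
orientation: [2.142, 0.165, -2.141]
ft_force: [0.5, -0.2, 0.3]
width: 25.8
```

Call:
apply_moves --increments '[{"gripper": 10, "delta_pos": [0.05, 0, 0], "dr": [0, 0, 0]}, {"gripper": 10, "delta_pos": [0, 0, 0], "dr": [0, 0, 0]}, {"gripper": 10, "delta_pos": [0, 0, 0], "dr": [0, 0, 0]}, {"gripper": 10, "delta_pos": [0, 0, 0], "dr": [0, 0, 0]}, {"gripper": 10, "delta_pos": [0, 0, 0], "dr": [0, 0, 0]}]'

```text
t: 8.58
ee_pos: [508.4, -31.5, 61.6]
orientation: [2.142, 0.165, -2.141]
ft_force: [-1.2, 0.5, 5.1]
width: 25.8
```

```bash
python3 hold.py f.png; python3 -c "
from h import *
for i in range(3): print(ctrl.get_obs()['ft_force'],ctrl.get_obs()['moment']); ctrl.get_image('top')
import cv2; a=cv2.imread('pics/f.png')[180:290,180:300]; cv2.imwrite('pics/f2.png',cv2.resize(a,None,fx=5,fy=5))"
```

```text
8.6333 [508.42946671 -31.53456471  61.59488768] 25.81665595210056 [-1.43794773  0.37600113  5.49132122]
blade 1629 a 65.0 173.0 pitch -0.009 z at a=40 61.1 s mean -0.7 slope s -0.009
tail 53 a -139.0 -20.0 pitch 0.012 z at a=40 68.9 s mean -0.2 slope s -0.174
[-1.43794773  0.37600113  5.49132122] [-0.02302709  0.18465594  0.01533817]
[-2.09863184 -0.72063636  5.03513255] [0.01667493 0.21124163 0.00870937]
[-1.88543565 -0.25402212  4.76652863] [0.02025303 0.15223529 0.07003172]
```

View pics/f2.png

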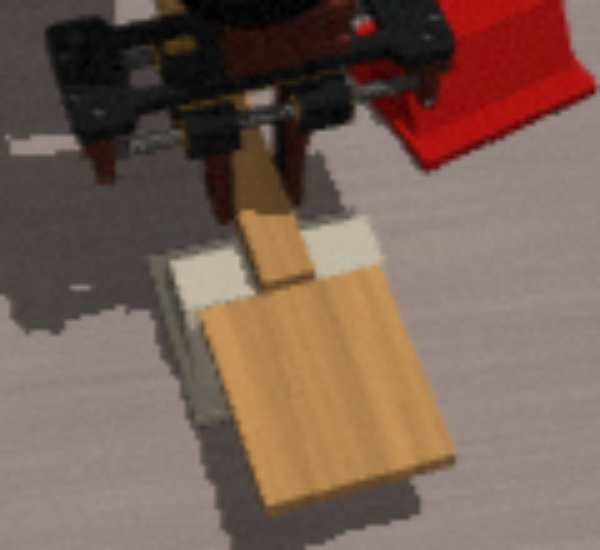

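Contact is made: about 6 N net at TCP 61.6. The crop shows the peel square on the white crest, with the crest strip visible behind the shoulder. I'll unload slightly and open.

Call:
apply_moves --increments '[{"gripper": 10, "delta_pos": [-0.04, 0, 0], "dr": [0, 0, 0]}, {"gripper": 10, "delta_pos": [0, 0, 0], "dr": [0, 0, 0]}, {"gripper": 35, "delta_pos": [0, 0, 0], "dr": [0, 0, 0]}, {"gripper": 40, "delta_pos": [0, 0, 0], "dr": [0, 0, 0]}, {"gripper": 50, "delta_pos": [0, 0, 0], "dr": [0, 0, 0]}]'

```text
t: 9.2
ee_pos: [508.3, -31.5, 61.5]
orientation: [2.141, 0.165, -2.141]
ft_force: [-0.2, -0.0, -0.0]
width: 38.6
```

Call:
apply_moves --increments '[{"gripper": 100, "delta_pos": [0, 0, 0], "dr": [0, 0, 0]}, {"gripper": 100, "delta_pos": [0, 0, 0], "dr": [0, 0, 0]}, {"gripper": 100, "delta_pos": [0, 0, 0], "dr": [0, 0, 0]}, {"gripper": 100, "delta_pos": [0, 0, 0], "dr": [0, 0, 0]}, {"gripper": 100, "delta_pos": [0, 0, 0], "dr": [0, 0, 0]}]'

```text
t: 9.62
ee_pos: [508.3, -31.5, 61.5]
orientation: [2.141, 0.165, -2.141]
ft_force: [0.2, 0.4, 0.6]
width: 71.5
```

```bash
python3 hold.py g.png
```

```text
9.6667 [508.30449945 -31.51682409  61.56669454] 75.50789347853315 [-0.5448808   0.00571066  0.1945766 ]
blade 1619 a 65.0 174.0 pitch -0.011 z at a=40 61.0 s mean -0.9 slope s -0.005
tail 128 a -136.0 -20.0 pitch -0.003 z at a=40 67.1 s mean 4.3 slope s -0.093
```

It stays level after release. Now retreat straight up, then back to the side for a clear top view.

Call:
apply_moves --increments '[{"gripper": 100, "delta_pos": [-0.5, 0, 0], "dr": [0, 0, 0]}, {"gripper": 100, "delta_pos": [-1.5, 0, 0], "dr": [0, 0, 0]}, {"gripper": 100, "delta_pos": [-2.5, 0, 0], "dr": [0, 0, 0]}, {"gripper": 100, "delta_pos": [-3, 0, 0], "dr": [0, 0, 0]}, {"gripper": 100, "delta_pos": [-3, 0, 0], "dr": [0, 0, 0]}]'

```text
t: 10.08
ee_pos: [507.7, -31.5, 167.6]
orientation: [2.14, 0.165, -2.143]
ft_force: [0.9, -0.1, -0.6]
width: 87.4
```

Call:
apply_moves --increments '[{"gripper": 100, "delta_pos": [-2, -2, 0], "dr": [0, 0, 0]}, {"gripper": 100, "delta_pos": [-1, -3, 0], "dr": [0, 0, 0]}, {"gripper": 100, "delta_pos": [0, -3, 0], "dr": [0, 0, 0]}, {"gripper": 100, "delta_pos": [0, -3, 0], "dr": [0, 0, 0]}, {"gripper": 100, "delta_pos": [0, -3, 0], "dr": [0, 0, 0]}]'

```text
t: 10.5
ee_pos: [486.6, 108.0, 197.5]
orientation: [2.143, 0.165, -2.14]
ft_force: [0.8, -0.4, 0.8]
width: 88.1
```

Call:
apply_moves --increments '[{"gripper": 100, "delta_pos": [0, -3, 0], "dr": [0, 0, 0]}, {"gripper": 100, "delta_pos": [0, -3, 0], "dr": [0, 0, 0]}, {"gripper": 100, "delta_pos": [0, -2, 0], "dr": [0, 0, 0]}, {"gripper": 100, "delta_pos": [0, 0, 0], "dr": [0, 0, 0]}, {"gripper": 100, "delta_pos": [0, 0, 0], "dr": [0, 0, 0]}]'

```text
t: 10.92
ee_pos: [474.3, 186.5, 196.8]
orientation: [2.14, 0.167, -2.14]
ft_force: [-0.3, -0.3, -0.2]
width: 87.9
```

```bash
python3 - <<'E'
from h import *
o=ctrl.get_obs(); print(o['t'],o['ee_pos'],o['width'])
th=0.142; rx=np.array([np.cos(th),np.sin(th)]); ry=np.array([-rx[1],rx[0]])
for cam in ('top','scene'):
    d=grab(cam,'z_%s.png'%cam); W=cloud(d); hsv=cv2.cvtColor(d['img'],cv2.COLOR_RGB2HSV)
    wood=(hsv[...,1]>90)&(hsv[...,0]>5)&(hsv[...,0]<25)
    q=W[...,:2]-[547.3,-25]; X=q@rx; Y=q@ry
    m=wood&(abs(X)<210)&(abs(Y)<80)&(W[...,2]>25)&(W[...,2]<100)
    x,y,z=X[m],Y[m],W[...,2][m]
    b=x>25
    print(cam,m.sum(),'x range',x.min(),x.max(),'com x',x.max()-130,x.min()+180,'blade y',y[b].mean(),'tail y',y[x<-100].mean() if (x<-100).any() else None,
      'blade pitch',np.polyfit(x[b],z[b],1)[0],'z blade',np.median(z[b]),'z handle',np.median(z[x<-30]) if (x<-30).any() else None)
    mb=wood&(abs(W[...,0]-559)<170)&(W[...,1]<-190)&(W[...,1]>-340)&(W[...,2]>5)
    if mb.sum()>50: print('batten',cv2.minAreaRect(W[mb][:,:2].astype(np.float32)))
E
```

```text
10.9167 [474.33003209 186.50599055 196.81810582] 87.8995856171092
top 1978 x range -177.93845161866852 128.05623957241153 com x -1.9437604275884723 2.0615483813314768 blade y -1.877076420128989 tail y -4.405315820967404 blade pitch -0.0022564231502079147 z blade 60.36141727932508 z handle 68.23592331010542
batten ((558.32275390625, -264.8005065917969), (292.8388977050781, 23.76304054260254), 17.58913803100586)
scene 2412 x range -179.09450139800762 135.24948678233685 com x 5.249486782336845 0.9054986019923774 blade y 1.3724997155742713 tail y -3.430221113373923 blade pitch -0.01137127484406881 z blade 60.2985739003139 z handle 68.14888703994859
batten ((561.5130615234375, -263.809814453125), (300.6790771484375, 26.21207046508789), 17.656543731689453)
```

View pics/z_scene.png

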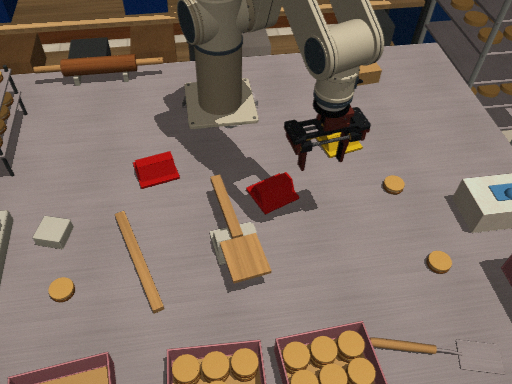

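The peel rests level on the white ridge, with its blade at (245,257), tail at (215,180) and the arm clear. Hand in.

```bash
python3 -c "
from h import *
print(ctrl.close_job())"
```

```text
the job is handed in; nothing more can be done
None
```

The peel is balanced on the white ridge's crest, released and with the arm well clear. I handed the job in at about 11 s. I gripped the handle 40 mm behind the balance point, set it down with about 6 N of contact, and opened the gripper.

Last checks, from both cameras:

| Check | Measured | Limit |
|---|---|---|
| Balance point across the ridge | −2 to +2 mm (top), +1 to +5 mm (scene) | ±20 mm |
| Balance point along the ridge | about 0 to −3 mm | ±55 mm |
| Tilt | about 0.01 rad or less | 0.14 rad |
| Angle to square | about 0.02 rad | 0.3 rad |
| Underside height | about 50 mm | 45–56 mm |
| Batten movement | within 3 mm, which is measurement noise | 30 mm |

The two cameras disagreed by a few millimetres on the position across the ridge. No check failed. I did not measure speed directly; the peel stayed level in the images from just after release to the end.

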